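# Jack up the front of a showcase and hold it

### The arm

A 6-joint arm with a two-finger parallel gripper is mounted at the origin on the work surface. World frame = base frame: x ahead of the robot, y to its left, z up, the work surface at z = 0. Lengths are in m, angles in rad, forces in N, time in s.
With the tool pointing down it reaches from about 0.3 to 0.75 m from the base axis. Payload 8.5 kg.
Tool frame: the origin (TCP) lies at the very end of the fingers, on their centre line; the grasp point (between the pads) lies 19 mm behind it; z points along the fingers, y is the line along which they close (so a half turn about z gives the same grasp; the last joint's range is limited). The gripper opens to 88 mm and grips with 3 to 60 N. Pads are 18 mm wide; open, the fingers measure 123 mm over their backs; the gripper's body (75 mm by 187 mm) begins 45 mm behind the grasp point.
Start: joints at [1.012, 0.381, 1.297, -0, 1.464, -0.215], TCP at [0.185, 0.518, 0.239] pointing down, gripper open.
Joint ranges: [-3.11, 3.11], [-0.89, 2.33], [0.22, 2.48], [-1.42, 4.56], [0.17, 2.85], [-2.88, 2.88]. Speed limits (rad/s): [2.39, 2.39, 3.14, 3.14, 3.14, 3.14].

### API

Orientations are given as a 3x3 rotation matrix whose columns are the frame's x, y, z axes.
In Python, from cell import arm gives the robot as it stands. Calls block until the motion is done:
- arm.reach(position, orientation): joint-space move of the TCP to a pose.
- arm.move_linear(position, frame=None, rate=0.15): straight line of the TCP; frame=None keeps the orientation; rate is the mean speed in m/s.
- arm.movej(angles): joint-space move.
- arm.set_gripper(opening, newtons=None): opening from 0.0 (shut) to 1.0 (fully open); newtons is the grip in N (None keeps the last); returns when the fingers have stopped.
- arm.dwell(seconds).
- arm.solve_ik(position, orientation): joint angles nearest the present ones, or None.
- arm.read_state(): the state.
- arm.camera(name): name is "scene" or "top" or "wrist"; returns a dict with "img" (384x512x3 uint8, red, green, blue), "depth" (384x512 float32, m along the optical axis (not along the pixel's ray), 0 where there is no reading), "fx", "fy", "cx", "cy" (pixels), "k1" (the pictures are not rectified: a ray, as slopes to the right and down, at radius r is drawn at 1 + k1 r^2 times it, then the intrinsics apply), "world_to_cam" (4x4, takes a point from world to camera coordinates). Camera axes: x right, y down, z forward; pixel columns grow to the right and rows downward; lengths in m; the calibration is good to about 2 mm. A picture is of the moment at which its call begins.
A pose or a line that the arm cannot do raises arm.PlanningError and nothing moves.
- arm.sign_off(): hands the job in; it is judged then, once.
The state is a dict: "clock": time; "joints": joint angles; "joint_velocities": joint speeds; "joint_torque": joint torques, N m; "tcp_pos": TCP position; "tcp_rot": TCP orientation; "wrist_force": force on the tool from outside, world axes, zero at the start; "moment": the same for the moment, N m; "grip_width": opening from 0.0 (shut) to 1.0 (fully open); "finger_force": force on a finger pad.
Only numpy, scipy, OpenCV 4.12 (cv2) and the standard library are available. Lean on these libraries where they do the work, as an engineer would, in place of code of your own. Each camera call takes 0.05 s, during which the arm holds its last target. There are 200 camera calls.

### The job

The small glass showcase needs its felt glides put under its front feet. Set the blue lever jack flat on the bench with its round saddle centred under the lift block below the red dot on the showcase's front ledge, then pump the black handle down smoothly until both front feet stand a good 12 mm (one glide's thickness) clear of the bench, and finish still holding the handle down so that a colleague can slip the glides in. Lift with the jack only: do not push or lift the showcase with the gripper or shove it along, do not topple the gilded finial on the ledge, and leave the glides and the other things on the bench where they are.

Things in the scene. Friction and masses are not known exactly. Their poses are not given: they have to be found in the camera images.
- showcase: Loose wooden showcase with glass top, 3.2 kg. Origin: bench level, midway across, near its front; +x to its back, +y to its left, z up. Base board x -35..270, y +-190, z 75..93 mm; glass case on it x 45..255, y +-175, up to z 185; ledge in front of it. Feet at x 50 (front) and 240 (back), y +-155. Lifted in front it tips on its back feet: the front feet clear the bench by 3/4 of the origin's rise.
- lift_pad (a point): Marked lift point: centre of the underside of the black lift block (60 mm across, 6 mm thick) under the showcase's front ledge; showcase frame x 0, y -40, z 69 mm (69 mm above the bench while all feet stand). A red dot (28 mm across) on top of the ledge, z 94, is right above it. The ledge's front edge is 35 mm before it. Load when lifted about 18 N.
- jack: Loose blue lever jack, 0.9 kg in all. Origin: underside of the base plate, below the fulcrum pin; +x to the saddle end, handle back to -x, z up. Base plate x -85..115, y +-42, 8 mm thick. Two cheeks (x -28..36, y up to +-30, z up to 74) hold the pin (along y, 59 mm up) and, at x 15, a steel carrying bar across their raised tops (z 119). Centre of mass within 20 mm of the bar in plan.
- jack_bar (a point): Centre of the jack's steel carrying bar, to be gripped from above with the fingers closing along the jack's x: 14 mm thick (x), 60 mm long (y; 44 free between the cheeks), 20 mm tall; jack frame x 15, y 0, z 108 mm. Beneath it the lever stays under z 86; 30 mm before and behind it are free.
- jack_saddle: Round rubber-topped swivelling saddle, 32 mm across, at the lever's front end. Origin on its swivel pin; its top is 15 mm higher and hangs level. In the jack frame, handle up: x 98, y 0, z 38 mm (top z 53, 16 mm below the lift block); handle fully down: x 98, z 80 (top z 95).
- jack_handle: Black grip of the pump handle, 100 mm long (its x), 36 wide (y), 20 thick (z); origin in its middle, 165 mm from the fulcrum pin about which it swings. Handle up: slopes 30 degrees up to the back (jack frame x -143, z 142 mm); fully down: 6 degrees (x -164, z 76).
- jack_lever (a joint): Lever angle, rad: 0 = handle up, saddle low (rest); 0.419 = handle fully down at its stop, saddle 42 mm higher. No latch: a spring and the load lift the handle when let go. Pressing the grip takes about 2 N empty, 12 to 17 N under load. The saddle meets the block at about 0.165; at 0.36 the front feet are about 15 mm up, at the stop 20 mm.
- finial: Gilded turned finial, 54 mm across, 88 mm tall, standing loose on the left part of the showcase's front ledge (ledge top z 93 mm); origin: centre of its underside; bystander, must not topple.
- glide_left: White felt-topped foot glide, a disc 40 mm across and 12 mm thick, loose on the bench half under the ledge, in front of the showcase's left front foot; bystander.
- glide_right: The same, in front of the right front foot; bystander.
- mallet: Wooden carver's mallet standing on its head, 100 mm across, 240 mm tall, on the left; bystander.
- jar_red: Red pigment jar, 68 mm across, 100 mm tall, on the left; bystander.
- jar_blue: Blue pigment jar, 68 mm across, 100 mm tall, on the left; bystander.
- gilt_frame: Small gilded picture frame lying flat, 170 x 200 x 18 mm, on the right; bystander.
- chisel: Carving chisel lying flat, 240 mm long, 22 mm tall, on the right; bystander.

How it is judged:
By the outcome, as a careful person would: the job done as asked, in the order asked, and still so for the second after the job is handed in, while the arm keeps its last pose, push and grip.
It also fails if it takes over 54 s, if anything falls off the work surface, if the arm or the gripper's body presses on something with over 40 N, if the wrist force passes 120 N, or if a joint passes its speed limit or range.

## Working session

There is one attempt and no reset: what is moved stays moved. The work goes in short steps, each a Python script; the robot and the scene stay as the last script left them, time stands still between calls to the robot, and variables do not carry over. Pictures are saved under pics/ and viewed, at most 10 in all, crops included, and the job is handed in when it is done.

```bash
ls; mkdir -p pics
cat > h.py <<'E'
import numpy as np, cv2
from cell import arm
def snap(name,fn=None):
    c=arm.camera(name)
    if fn: cv2.imwrite('pics/'+fn,c['img'][:,:,::-1])
    return c
def ray(c,uv):
    uv=np.atleast_2d(np.asarray(uv,float))
    d=(uv-[c['cx'],c['cy']])/[c['fx'],c['fy']]
    s=d.copy()
    for _ in range(20): s=d/(1+c['k1']*(s**2).sum(1,keepdims=True))
    T=np.linalg.inv(c['world_to_cam'])
    return T[:3,3], np.c_[s,np.ones(len(s))]@T[:3,:3].T
def onplane(c,uv,z):
    o,d=ray(c,uv); return o+d*((z-o[2])/d[:,2:])
def depthpts(c,uv):
    o,d=ray(c,uv); uv=np.atleast_2d(uv).astype(int)
    return o+d*c['depth'][uv[:,1],uv[:,0]][:,None]
E
python3 - <<'E'
from h import *
a=snap('top','top0.png');b=snap('scene','scene0.png')
cv2.imwrite('pics/both0.png',cv2.resize(np.vstack([a['img'],b['img']])[:,:,::-1],(400,600)))
for c in (a,b): print(np.linalg.inv(c['world_to_cam']).round(3),c['fx'],c['k1'])
s=arm.read_state();print(s['clock'],s['tcp_rot'].round(3) if hasattr(s['tcp_rot'],'round') else s['tcp_rot'],s['wrist_force'])
E
```

```text
pics
[[ 1.000e-03 -9.980e-01  6.300e-02  4.570e-01]
 [-1.000e+00  0.000e+00  1.500e-02  3.300e-02]
 [-1.500e-02 -6.300e-02 -9.980e-01  1.433e+00]
 [ 0.000e+00  0.000e+00  0.000e+00  1.000e+00]] 432.6064858782431 0.003860387598594894
[[ 0.112  0.821 -0.559  1.409]
 [ 0.994 -0.089  0.07  -0.045]
 [ 0.008 -0.563 -0.826  1.407]
 [ 0.     0.     0.     1.   ]] 387.04059521224707 -0.056568127062680405
0.1 [[-0.941  0.337 -0.001]
 [ 0.337  0.941 -0.001]
 [ 0.    -0.001 -1.   ]] [ 0.06612825 -0.2168939   0.57012161]
```

View pics/top0.png

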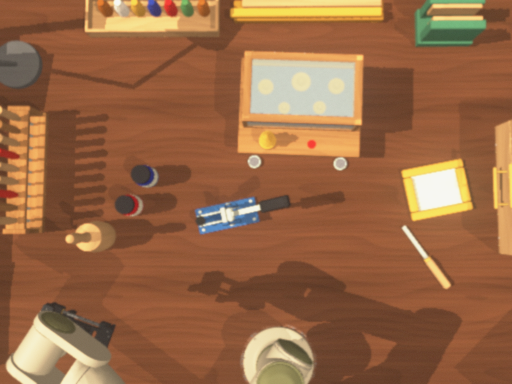

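View pics/scene0.png

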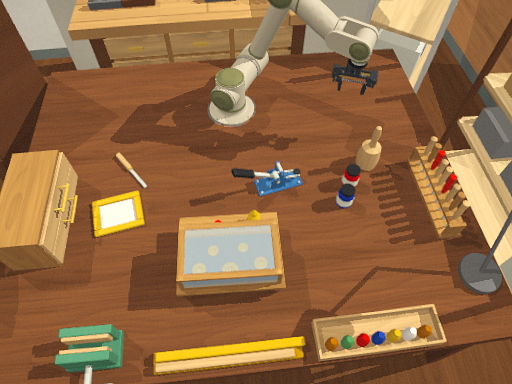

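The top view shows the showcase with its front towards the robot, the red dot at (311,144), and the finial at (267,141). The jack is at about (228,215), with its saddle end left and its handle to (285,203). The glides are at (254,161) and (340,164).

```bash
cat >> h.py <<'E'
def mask(c,kind):
    h,s,v=[x.astype(int) for x in cv2.split(cv2.cvtColor(c['img'],cv2.COLOR_RGB2HSV))]
    return {'red':((h<6)|(h>174))&(s>180)&(v>120),'blue':(h>98)&(h<120)&(s>120)&(v>60),'black':(v<60)&(s<110)}[kind]
def comps(m,lo=5):
    n,l,st,ce=cv2.connectedComponentsWithStats(m.astype(np.uint8))
    return [(st[i],ce[i],l==i) for i in range(1,n) if st[i][4]>=lo]
E
python3 - <<'E'
from h import *
for n in ('top','scene'):
    c=snap(n)
    print(n)
    for st,ce,m in comps(mask(c,'red')): 
        print('red',st,ce.round(1),onplane(c,ce,.094).round(4), depthpts(c,ce).round(4))
    for st,ce,m in comps(mask(c,'blue'),40):
        uv=np.argwhere(m)[:,::-1]; P=depthpts(c,uv); r=cv2.minAreaRect(uv.astype(np.int32))
        print('blue',st,ce.round(1),P.mean(0).round(3),r)
        if st[4]>150:
            for lo,hi in ((-.01,.02),(.02,.09),(.09,.14)):
                q=P[(P[:,2]>lo)&(P[:,2]<hi)]
                if len(q)>4: print(lo,len(q),q.mean(0).round(4),cv2.minAreaRect((q[:,:2]*1000).astype(np.float32)))
    for st,ce,m in comps(mask(c,'black'),30):
        uv=np.argwhere(m)[:,::-1]; P=depthpts(c,uv)
        if st[4]<400: print('black',st,ce.round(1),np.median(P,0).round(3),cv2.minAreaRect((P[:,:2]*1000).astype(np.float32)))
    if n=='top':
        P=depthpts(c,np.argwhere(np.ones((384,512)))[:,::-1])
        k=(P[:,2]>.085)&(P[:,2]<.102)&(P[:,0]>.5)&(P[:,0]<.9)&(abs(P[:,1])<.3)
        q=P[k];print('ledge',q.mean(0),cv2.boxPoints(cv2.minAreaRect((q[:,:2]*1000).astype(np.float32))))
        print('table z',np.median(P[(abs(P[:,2])<.03)],0))
E
```

```text
top
red [164   0  13  16 148] [169.9   7.5] [[1.136  0.3438 0.094 ]] [[1.1531 0.3516 0.0603]]
red [308 140   7   8  44] [311.1 143.8] [[ 0.6955 -0.1039  0.094 ]] [[ 0.6963 -0.1043  0.0896]]
red [  0 148  19  10 114] [  7.3 153.8] [[0.6655 0.85   0.094 ]] [[0.6544 0.8066 0.1651]]
red [  0 190  18   8 106] [  6.8 193.7] [[0.5398 0.8469 0.094 ]] [[0.5355 0.8051 0.1628]]
red [128 197  10  18  49] [134.2 205.6] [[0.5028 0.4466 0.094 ]] [[0.503  0.4479 0.0896]]
blue [232 200  16   6  55] [240.3 202.4] [0.516 0.121 0.015] ((239.5, 202.5), (5.0, 15.0), 90.0)
blue [202 205  22   8  69] [211.2 208.5] [0.496 0.216 0.02 ] ((212.7941436767578, 208.17649841308594), (3.6380343437194824, 21.3431339263916), 75.96376037597656)
blue [236 215  15  11  79] [242.8 219.2] [0.461 0.113 0.008] ((242.50587463378906, 219.27645874023438), (8.351822853088379, 15.185133934020996), 77.47119140625)
blue [205 223  24   9 112] [216.4 226.9] [0.436 0.199 0.019] ((216.66470336914062, 226.74114990234375), (5.206331729888916, 22.886165618896484), 77.47119140625)
black [105 323   9   7  35] [108.7 325.9] [0.192 0.431 0.33
[... 1361 characters left out ...]
0.415 0.092] ((345.08502197265625, 195.8788604736328), (14.86173152923584, 9.189864158630371), 21.037511825561523)
blue [372 332  13  12 129] [378.  337.6] [1.174 0.402 0.073] ((378.0, 337.5), (11.0, 12.0), 90.0)
black [347 165  13  11 118] [353.1 169.9] [0.511 0.479 0.1  ] ((940.5870971679688, 214.219970703125), (52.03541564941406, 1069.1641845703125), 58.29227066040039)
black [232 169  22   9 141] [242.7 173. ] [0.515 0.015 0.152] ((945.3499755859375, -33.949501037597656), (83.12946319580078, 923.9175415039062), 83.54106140136719)
black [341 184  14  13 137] [347.3 189.8] [0.605 0.431 0.099] ((604.3023681640625, 432.5297546386719), (51.44481658935547, 56.10496520996094), 51.31493377685547)
```

```bash
cat >> h.py <<'E'
def down(yaw):  # tool y along yaw, z down
    c,s=np.cos(yaw),np.sin(yaw); y=np.array([c,s,0]); z=np.array([0,0,-1.]); return np.c_[np.cross(y,z),y,z]
E
python3 - <<'E'
from h import *
for off in (0,np.pi):
    for p,yaw in (([.478,.17,.33],np.radians(102.5)),([.478,.17,.089],np.radians(102.5)),([.612,-.102,.1],0),([.612,-.102,.3],0)):
        q=arm.solve_ik(p,down(yaw+off)); print(off,None if q is None else np.round(q,2))
    print(arm.read_state()['joints'])
E
```

```text
0 [ 0.11  0.25  1.22 -0.    1.66 -1.68]
0 [ 0.11  0.47  1.64 -0.    1.03 -1.68]
0 [-0.36  0.62  1.29 -0.    1.23 -0.36]
0 [-0.36  0.48  0.96 -0.    1.7  -0.36]
[ 1.01173986e+00  3.80940844e-01  1.29789094e+00 -1.92569301e-06
  1.46358695e+00 -2.15297094e-01]
3.141592653589793 [ 0.11  0.25  1.22 -0.    1.66  1.46]
3.141592653589793 [ 0.11  0.47  1.64 -0.    1.03  1.46]
3.141592653589793 [-0.36  0.62  1.29 -0.    1.23  2.79]
3.141592653589793 [-0.36  0.48  0.96 -0.    1.7   2.79]
[ 1.01173986e+00  3.80940844e-01  1.29789094e+00 -1.92569301e-06
  1.46358695e+00 -2.15297094e-01]
```

Run:
```python
from h import *
arm.reach([.478,.17,.33],down(np.radians(102.5)))
c=snap('wrist','w1.png');t=snap('top','t1.png')
T=np.linalg.inv(c['world_to_cam']);print(T.round(3),c['fx'],c['k1'],arm.read_state()['clock'])
for st,ce,m in comps(mask(c,'blue'),100):
    uv=np.argwhere(m)[:,::-1];P=depthpts(c,uv)
    print(st,P.mean(0).round(3))
    for lo,hi in ((-.01,.02),(.02,.09),(.09,.14)):
        q=P[(P[:,2]>lo)&(P[:,2]<hi)]
        if len(q)>4: print(lo,len(q),q.mean(0).round(4),cv2.minAreaRect((q[:,:2]*1000).astype(np.float32)))
```

```text
[[-0.217  0.93   0.297  0.399]
 [ 0.976  0.206  0.067  0.153]
 [ 0.001  0.304 -0.953  0.475]
 [ 0.     0.     0.     1.   ]] 345.2983879700088 -0.094066904178036 1.9917
[250 108  75  22 996] [0.43  0.217 0.01 ]
-0.01 992 [0.4305 0.2176 0.0076] ((433.7059631347656, 210.66395568847656), (26.674976348876953, 100.27818298339844), 10.500601768493652)
[284 158  38  10 233] [0.489 0.246 0.014]
-0.01 230 [0.4899 0.2468 0.0079] ((489.00982666015625, 246.76329040527344), (13.092153549194336, 52.10001754760742), 13.152981758117676)
[398 252  41  19 361] [0.573 0.42  0.072]
0.02 361 [0.5734 0.4205 0.0717] ((573.4948120117188, 426.75018310546875), (15.631309509277344, 51.36201095581055), 10.905782699584961)
```

View pics/w1.png

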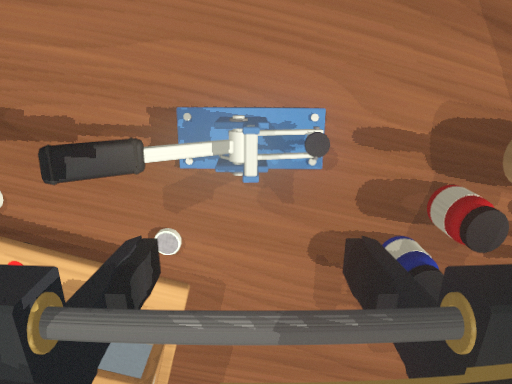

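Wrist view: base plate corners lie at about (178,108), (325,107) and (324,169). The carrying bar is at (250,155), the saddle at (317,144), and the handle grip runs from (43,164) to (143,157).

```bash
cat >> h.py <<'E'
def jackfit(c):
    m=mask(c,'blue'); uv=np.argwhere(m)[:,::-1]; P=depthpts(c,uv)
    q=onplane(c,uv,.008)[(abs(P[:,2]-.008)<.012)]
    q=q[np.linalg.norm(q[:,:2]-np.median(q[:,:2],0),axis=1)<.16]
    r=cv2.minAreaRect((q[:,:2]*1000).astype(np.float32)); b=cv2.boxPoints(r)
    return r,b
def dark(c,z,lo=60,hi=4000):
    o=[]
    for st,ce,m in comps(mask(c,'black'),lo):
        if st[4]<hi:
            uv=np.argwhere(m)[:,::-1];P=depthpts(c,uv); o.append((st,ce.round(1),np.median(P,0).round(3),onplane(c,ce,z).round(4)))
    return o
E
python3 - <<'E'
from h import *
c=snap('wrist')
r,b=jackfit(c); print(r,b)
for o in dark(c,.053): print(o)
# ledge, red dot
for st,ce,m in comps(mask(c,'red'),10): print(st,ce,onplane(c,ce,.094))
t=snap('top')
# ledge edges top: wood mask z .085-.1 near
uv=np.argwhere(np.ones((384,512)))[:,::-1];P=depthpts(t,uv)
for x in range(242,360,8):
    for y in range(175,130,-1):
        if depthpts(t,[x,y])[0,2]>.07: print(onplane(t,[x,y+.5],.093)[0,:2].round(4));break
E
```

```text
((470.8458251953125, 170.6243896484375), (80.710205078125, 193.92770385742188), 12.44251823425293) [[410.54672 256.6159 ]
 [452.3304   67.24304]
 [531.1449   84.63287]
 [489.36124 274.00574]]
(array([  38,  139,   93,   44, 1444], dtype=int32), array([ 65., 158.]), array([ 0.5  , -0.008,  0.165]), array([[ 0.5391, -0.0599,  0.053 ]]))
(array([460, 206,  37,  43, 336], dtype=int32), array([471.1, 221.1]), array([0.495, 0.454, 0.093]), array([[0.5075, 0.4891, 0.053 ]]))
(array([  35,  236,  125,   74, 3916], dtype=int32), array([114.6, 279.2]), array([0.478, 0.119, 0.365]), array([[0.7024, 0.0208, 0.053 ]]))
(array([470, 379,  42,   5, 114], dtype=int32), array([496.2, 381.8]), array([0.443, 0.214, 0.427]), array([[0.7811, 0.6798, 0.053 ]]))
[427 185  23  29  83] [434.62650602 196.91566265] [[0.47751308 0.39664287 0.094     ]]
[445 196  49  48 806] [461.7146402  213.91439206] [[0.49064036 0.44000978 0.094     ]]
[  8 261  14   5  48] [ 14.5        263.04166667] [[ 0.68276908 -0.10269849  0.094     ]]
[0.6467 0.1118]
[0.5996 0.0867]
[0.6058 0.0618]
[0.6623 0.0369]
[0.6622 0.0119]
[ 0.6622 -0.0131]
[ 0.659 -0.038]
[ 0.659  -0.0629]
[ 0.6589 -0.0878]
[ 0.6589 -0.1127]
[ 0.6557 -0.1375]
[ 0.6557 -0.1624]
[ 0.6556 -0.1872]
[ 0.6524 -0.212 ]
[ 0.6524 -0.2368]
```

Run:
```python
from h import *
c=snap('wrist')
print('bar',onplane(c,[[250,154]],.119),depthpts(c,[[250,150]]),'saddle',onplane(c,[[317,143]],.053),depthpts(c,[[317,143]]))
y=np.radians(102.4);b=np.array([.4712,.1706]);print('saddle exp',b+.083*np.array([np.cos(y),np.sin(y)]))
# bar top by depth
uv=np.argwhere(np.ones((384,512)))[:,::-1];P=depthpts(c,uv)
k=(P[:,2]>.108)&(P[:,2]<.13)&(np.linalg.norm(P[:,:2]-b,axis=1)<.06)
print(k.sum(),P[k].mean(0),cv2.minAreaRect((P[k][:,:2]*1000).astype(np.float32)))
```

```text
bar [[0.47078903 0.16811054 0.119     ]] [[0.46670283 0.16720574 0.11864638]] saddle [[0.45240613 0.24869829 0.053     ]] [[0.4524953  0.24885874 0.05229045]]
saddle exp [0.45337697 0.2516638 ]
798 [0.47095625 0.16911735 0.1175354 ] ((471.9881896972656, 169.21705627441406), (60.04063415527344, 16.74713897705078), 12.161822319030762)
```

Run:
```python
from h import *
Y=np.radians(102.3);R=down(Y);p=np.array([.4715,.1693])
arm.move_linear([*p,.16],R,rate=.2)
arm.move_linear([*p,.0905],rate=.1)
arm.set_gripper(0.0,55)
s=arm.read_state();print(s['grip_width']*88,s['finger_force'],s['wrist_force'],s['tcp_pos'])
arm.move_linear([*p,.17],rate=.12)
s=arm.read_state();print(s['grip_width']*88,s['finger_force'],s['wrist_force'],s['moment'])
u=np.array([np.cos(np.radians(-2.05)),np.sin(np.radians(-2.05))])
b=np.array([.694,-.104])-.083*u
arm.reach([*(b-.10*u),.17],down(np.radians(-2.05)))
c=snap('wrist','w2.png');t=snap('top','t2.png');print(arm.read_state()['clock'])
for st,ce,m in comps(mask(c,'red'),15): print(st,ce,onplane(c,ce,.094))
```

```text
13.456936313121023 54.99947916716337 [ 0.1192665  -1.09854341  0.39473182] [0.47153736 0.16915273 0.0905081 ]
13.161273604566963 55.013844072818756 [-0.79362789 -0.17516713 -8.98263192] [ 0.08877761  0.01030789 -0.01903157]
7.2
[489 182  23  37 684] [501.44444444 200.87573099] [[ 0.68900411 -0.10183772  0.094     ]]
```

View pics/w2.png

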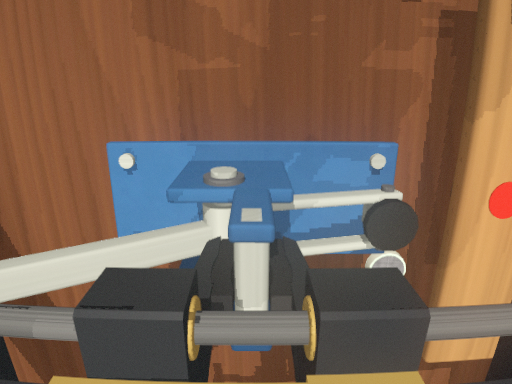

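Wrist view: the jack is held level, with the saddle at (390,224). The red dot is cut by the right image border; its left edge is at (489,200).

Run:
```python
from h import *
c=snap('wrist')
m=[x for x in comps(mask(c,'red'),100)][0][2]
cn=max(cv2.findContours(m.astype(np.uint8),0,cv2.CHAIN_APPROX_NONE)[0],key=len)[:,0]; cn=cn[cn[:,0]<509]
q=onplane(c,cn,.094)[:,:2]
A=np.c_[2*q,np.ones(len(q))];s=np.linalg.lstsq(A,(q**2).sum(1),rcond=None)[0];print('dot',s[:2],'r',np.sqrt(s[2]+s[:2]@s[:2]))
st=arm.read_state();tcp=st['tcp_pos'];print(tcp)
for o in dark(c,.053+tcp[2]-.0905,500): print(o)
t=snap('top')
d=[ce for s_,ce,_ in comps(mask(t,'red'),20) if abs(ce[0]-311)<6][0];print('top dot',onplane(t,d,.094))
# base plate tilt: depth plane fit of blue low points
uv=np.argwhere(mask(c,'blue'))[:,::-1];P=depthpts(c,uv);P=P[abs(P[:,2]-.0875)<.012]
k=np.linalg.lstsq(np.c_[P[:,:2],np.ones(len(P))],P[:,2],rcond=None)[0];print('tilt deg',np.degrees(k[:2]),P[:,2].mean())
# saddle centre from depth
uv=np.argwhere(mask(c,'black'))[:,::-1];P=depthpts(c,uv);P=P[(abs(P[:,2]-.1325)<.01)&(P[:,0]>tcp[0]+.05)]
print(len(P),cv2.minEnclosingCircle((P[:,:2]*1000).astype(np.float32)))
```

```text
dot [ 0.69276182 -0.10132187] r 0.013602485165042446
[ 0.51112951 -0.09653857  0.16992776]
(array([  75,  268,  104,   43, 1712], dtype=int32), array([122.7, 295.1]), array([ 0.481, -0.062,  0.252]), array([[ 0.427 , -0.1421,  0.1324]]))
(array([ 119,  270,   93,  112, 1239], dtype=int32), array([190.7, 344.7]), array([ 0.496, -0.08 ,  0.248]), array([[ 0.4665, -0.1817,  0.1324]]))
(array([291, 273,  29, 109, 896], dtype=int32), array([306.1, 342.3]), array([ 0.524, -0.085,  0.244]), array([[ 0.543 , -0.1822,  0.1324]]))
(array([  0, 336,  32,  48, 542], dtype=int32), array([  6.6, 366.2]), array([ 0.432, -0.097,  0.237]), array([[ 0.3255, -0.2053,  0.1324]]))
(array([485, 336,  27,  48, 853], dtype=int32), array([501.5, 361.9]), array([ 0.587, -0.1  ,  0.238]), array([[ 0.6897, -0.2139,  0.1324]]))
top dot [[ 0.69582571 -0.10443347  0.094     ]]
tilt deg [0.21863728 0.38007473] 0.08691332906837675
0 ((0.0, 0.0), 0.0)
```

Run:
```python
from h import *
c=snap('wrist')
g=c['img'].max(2).astype(int); roi=np.zeros_like(g,bool); roi[190:260,355:425]=1
for st,ce,m in comps((g<85)&roi,200):
    (x,y),r=cv2.minEnclosingCircle(np.argwhere(m)[:,::-1].astype(np.float32))
    print(st,ce,(x,y),r,onplane(c,[[x,y],ce],.1324),depthpts(c,ce))
tcp=arm.read_state()['tcp_pos'];u=np.array([np.cos(np.radians(-2.05)),np.sin(np.radians(-2.05))])
print(np.array(tcp[:2])+.083*u)
```

```text
[ 363  199   55   51 2199] [390.21464302 224.19190541] (390.5, 224.5) 27.829938888549805 [[ 0.59095592 -0.09950445  0.1324    ]
 [ 0.59076471 -0.09930109  0.1324    ]] [[ 0.59042107 -0.09894592  0.13320137]]
[ 0.59410986 -0.09973753]
```

Run:
```python
from h import *
p=np.array(arm.read_state()['tcp_pos']); g=np.array([.6129,-.0995])
arm.move_linear([p[0],p[1],.0955],rate=.12)
arm.move_linear([*g,.0955],rate=.1)
arm.move_linear([*g,.0905],rate=.03)
for z in (.0901,.0897,.0893):
    f=arm.read_state()['wrist_force'][2]; print(z,f)
    if f>-3: break
    arm.move_linear([*g,z],rate=.02)
c=snap('wrist','w3.png'); snap('top','t3.png');snap('scene','s3.png')
s=arm.read_state();print(s['clock'],s['wrist_force'],s['tcp_pos'])
```

```text
0.0901 -7.200190295789238
0.0897 -2.3876342124638654
10.0083 [-0.96496946 -1.63658564 -1.21527807] [ 0.61298689 -0.09957944  0.09049451]
```

View pics/w3.png

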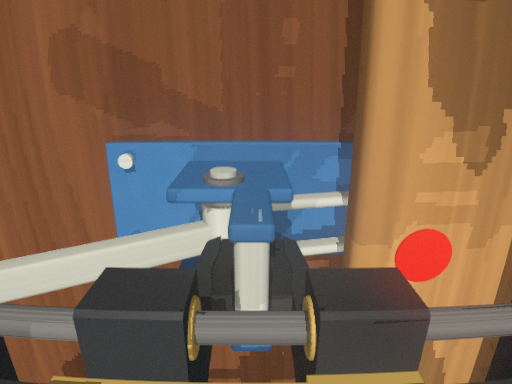

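Wrist view: the jack stands on the bench with its saddle hidden under the ledge. The full red dot is visible at (424,255).

Run:
```python
from h import *
c=snap('wrist');tcp=np.array(arm.read_state()['tcp_pos'])
for st,ce,m in comps(mask(c,'red'),100): print(st,onplane(c,ce,.094)-tcp)
arm.set_gripper(.38)
arm.move_linear([*tcp[:2],.22],rate=.15)
arm.reach([.50,-.095,.30],down(np.radians(-2.05)))
c=snap('wrist','w4.png');t=snap('top');s=snap('scene','s4.png')
print(jackfit(c))
for o in dark(c,.142,300): print(o)
for n,k in (('w',c),('t',t)):
    for st,ce,m in comps(mask(k,'red'),20):
        q=onplane(k,ce,.094)[0]
        if abs(q[0]-.69)<.03: print(n,st,q)
print(arm.read_state()['clock'])
```

```text
[ 395  229   57   53 2274] [[ 0.0798256  -0.00122919  0.00349194]]
(((588.2688598632812, -98.6943588256836), (80.23992156982422, 151.69708251953125), 88.18017578125), array([[ 511.18448 , -136.38539 ],
       [ 662.8051  , -141.20277 ],
       [ 665.3533  ,  -61.003326],
       [ 513.7326  ,  -56.185944]], dtype=float32))
(array([198, 244,  19,  66, 522], dtype=int32), array([208.9, 279.4]), array([ 0.482, -0.093,  0.321]), array([[ 0.4521, -0.2044,  0.142 ]]))
(array([287, 245,  13,  65, 411], dtype=int32), array([293.2, 277.6]), array([ 0.516, -0.093,  0.321]), array([[ 0.5371, -0.2055,  0.142 ]]))
(array([ 101,  269,   97,  112, 2311], dtype=int32), array([158.6, 336.1]), array([ 0.475, -0.084,  0.372]), array([[ 0.3911, -0.2749,  0.142 ]]))
(array([335, 270,  37,  71, 591], dtype=int32), array([354.3, 302.2]), array([ 0.524, -0.065,  0.377]), array([[ 0.6015, -0.2384,  0.142 ]]))
(array([  0, 337,  19,  45, 465], dtype=int32), array([  5.9, 364.1]), array([ 0.421, -0.097,  0.366]), array([[ 0.1921, -0.3222,  0.142 ]]))
(array([485, 336,  27,  45, 827], dtype=int32), array([501.4, 360.6]), array([ 0.576, -0.099,  0.367]), array([[ 0.7936, -0.3391,  0.142 ]]))
w [422 149  24  25 475] [ 0.69300488 -0.10124437  0.094     ]
t [308 140   8   8  48] [ 0.69600252 -0.10460993  0.094     ]
t [  0 148  19  11 113] [0.66546888 0.85000908 0.094     ]
12.3167
```

View pics/w4.png

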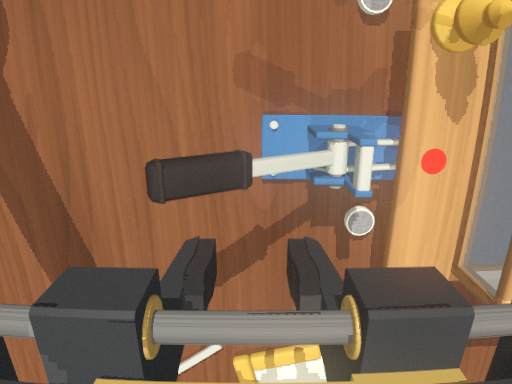

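Wrist view: the jack is square to the ledge and in line with the dot at (433,161). The grip runs from (150,180) to (250,170), and the glides at (360,221) and (375,4) and the finial are undisturbed.

```bash
cat >> h.py <<'E'
YJ=np.radians(-2.0);U=np.array([np.cos(YJ),np.sin(YJ),0]);Z=np.array([0,0,1.]);V=np.cross(Z,U)
PIN=np.array([.613,-.0995,.059])-.015*U
def press(th,back=0.,sg=1,L=.165):
    f=np.radians(30)-th; d=-np.cos(f)*U+np.sin(f)*Z; n=np.sin(f)*U+np.cos(f)*Z
    y=sg*V; z=-n
    return PIN+L*d+(.010+back)*n, np.c_[np.cross(y,z),y,z]
E
python3 - <<'E'
from h import *
c=snap('wrist');uv=np.argwhere(c['img'].max(2)<90)[:,::-1];uv=uv[(uv[:,1]<230)];P=depthpts(c,uv)
k=(P[:,2]>.09)&(P[:,2]<.2)&(abs(P[:,0]-.45)<.09);P=P[k]
print(len(P),P.mean(0),press(0)[0])
w=(P-PIN);print('slope top',np.degrees(np.polyfit(w@-U,P[:,2],1)[0]), 'extent',(w@-U).min(),(w@-U).max(),(w@V).min(),(w@V).max(), (w@V).mean())
n=np.sin(np.radians(30))*U+np.cos(np.radians(30))*Z; print('normal height pct',np.percentile(w@n,[50,80,95]))
for sg in (1,-1):
    for th,b in ((0,.06),(0,0),(.2,0),(.42,0)):
        q=arm.solve_ik(*press(th,b,sg)); print(sg,th,b,None if q is None else np.round(q,2))
E
```

```text
4188 [ 0.45286568 -0.09290043  0.15196515] [ 0.46019895 -0.09416407  0.15016025]
slope top 31.334684724862523 extent 0.09936614038209747 0.1893034074536136 -0.018882651874776862 0.017247591616719446 0.001006940951060309
normal height pct [0.00871179 0.00944166 0.01005413]
1 0 0.06 [-0.35  0.56  1.19 -0.16  1.88 -1.9 ]
1 0 0 [-0.37  0.56  1.36 -0.17  1.72 -1.88]
1 0.2 0 [-0.4   0.49  1.54 -0.12  1.42 -1.9 ]
1 0.42 0 [-0.45  0.43  1.74 -0.05  1.06 -1.96]
-1 0 0.06 [-0.35  0.56  1.19 -0.16  1.88  1.24]
-1 0 0 [-0.37  0.56  1.36 -0.17  1.72  1.26]
-1 0.2 0 [-0.4   0.49  1.54 -0.12  1.42  1.24]
-1 0.42 0 [-0.45  0.43  1.74 -0.05  1.06  1.18]
```

Run:
```python
from h import *
arm.set_gripper(0.0,20)
arm.reach(*press(0,.06))
arm.move_linear(*press(0,.004),rate=.12)
def st(t):
    s=arm.read_state();print(t,round(s['clock'],2),np.round(s['wrist_force'],1),np.round(np.array(s['tcp_pos'])*1000,1))
st('near')
arm.move_linear(*press(.01,0),rate=.03);st('touch')
for th in (.09,.17,.25,.31):
    arm.move_linear(*press(th),rate=.045);st(th)
c=snap('wrist','w5.png');t=snap('top','t5.png')
for st_,ce,m in comps(mask(t,'red'),20):
    q=onplane(t,ce,.094)[0]
    if abs(q[0]-.69)<.03: print(q,ce)
b=snap('scene','s5.png')
cv2.imwrite('pics/s5c.png',cv2.resize(b['img'][120:310,150:350,::-1],(800,600)))
```

```text
near 14.95 [ 0.2 -0.7 -0.4] [462.7 -94.4 154.3]
touch 15.29 [1.5 0.6 1.3] [459.5 -94.2 149. ]
0.09 15.73 [-0.3 -0.2  2. ] [452.5 -93.8 137.8]
0.17 16.18 [ 5.1  1.1 10.4] [448.2 -94.  126.6]
0.25 16.62 [ 3.7  1.8 11. ] [443.4 -93.8 114.4]
0.31 16.98 [ 2.9  1.  11. ] [440.3 -93.7 104.9]
[ 0.70024372 -0.1057217   0.094     ] [311.70212766 142.29787234]
[0.66540408 0.84966568 0.094     ] [  7.40869565 153.85217391]
```

View pics/w5.png

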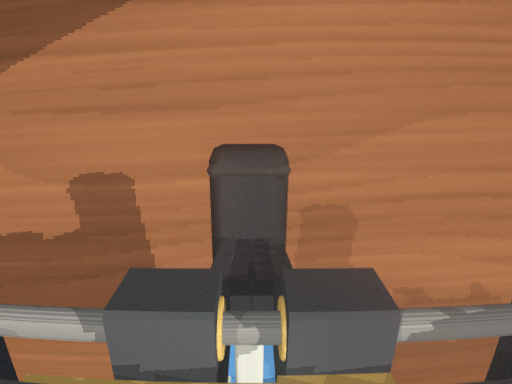

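View pics/s5c.png

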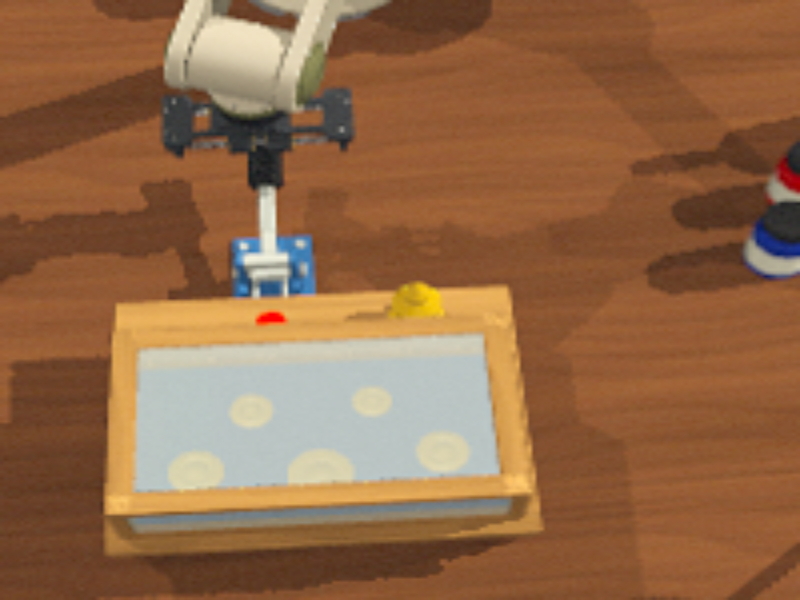

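The wrist view shows the fingertips centred on the grip at (250,250). The scene crop shows the showcase lifting, the finial upright at (415,300), and the jack straight under the dot at (272,318).

Run:
```python
from h import *
def st(t):
    s=arm.read_state();p=np.array(s['tcp_pos']);w=p-PIN;x,z=-w@U,w[2]
    a=np.arctan2(z,x)-np.arctan2(.010,np.sqrt(x*x+z*z-1e-4)); print(t,'theta',round(np.radians(30)-a,4),round(s['clock'],2),np.round(s['wrist_force'],1))
st('now')
for th in (.36,.392): arm.move_linear(*press(th),rate=.04);st(th)
arm.dwell(.5);st('dwell')
t=snap('top','t6.png');b=snap('scene')
def tri(da,db):
    o1,d1=ray(t,da);o2,d2=ray(b,db);d1,d2=d1[0],d2[0]
    k=np.linalg.lstsq(np.c_[d1,-d2],o2-o1,rcond=None)[0];return (o1+k[0]*d1+o2+k[1]*d2)/2
P={}
uv=np.argwhere(np.ones((384,512)))[:,::-1]
da=[ce for _,ce,_ in comps(mask(t,'red'),20) if abs(ce[0]-311)<8][0]
db=[ce for _,ce,_ in comps(mask(b,'red'),4) if abs(ce[0]-218)<8]
print('dot',da,db,tri(da,db[0]) if db else '',depthpts(t,da))
# ledge height profile by depth: before 't3' not kept; fit plane of ledge now
Q=depthpts(t,uv);k=(Q[:,0]>.672)&(Q[:,0]<.71)&(Q[:,1]<-.05)&(Q[:,1]>-.22)&(Q[:,2]>.07)&(Q[:,2]<.15);print('ledge z',np.median(Q[k][:,2]),k.sum())
k=(Q[:,0]>.672)&(Q[:,0]<.71)&(Q[:,1]<.11)&(Q[:,1]>.055)&(Q[:,2]>.07)&(Q[:,2]<.15);print('left ledge z',np.median(Q[k][:,2]),k.sum())
cv2.imwrite('pics/t6c.png',cv2.resize(t['img'][40:230,190:390,::-1],(800,600)))
```

```text
now theta 0.3016 17.13 [ 2.1  1.6 11.6]
0.36 theta 0.3513 17.49 [ 2.6  2.5 11.8]
0.392 theta 0.3837 17.77 [ 0.4  3.1 12.3]
dwell theta 0.3838 18.27 [ 1.1  2.  13.9]
dot [312. 142.] [array([217.34782609, 219.65217391])] [ 0.69671755 -0.10129658  0.11944616] [[ 0.69632341 -0.10387919  0.12059741]]
ledge z 0.11819480945961525 672
left ledge z 0.11925362800827233 217
```

View pics/t6c.png

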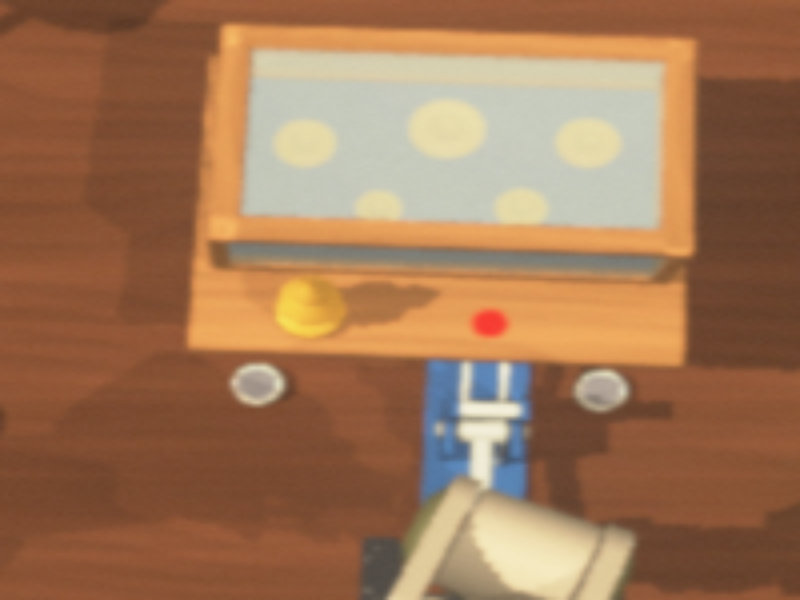

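The top crop shows the finial upright at (310,305), both glides in place at (258,384) and (602,390), and the ledge raised evenly. The rise is about 24 mm, so the front feet are about 17 mm clear.

```bash
python3 -c "
from cell import arm
print(arm.sign_off())"
```

```text
the job is handed in; nothing more can be done
None
```

The jack is flat on the bench with its saddle about 2 mm or less off the lift block's centre, and the handle is held down with the front feet about 17 mm clear (worked out from the ledge's rise); the finial is upright, the glides are in place, and the job was handed in at about 18 s.

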